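# Load the slide-out tray of a bench cabinet

## Robot

A 6-joint arm with a two-finger parallel gripper is mounted at the origin on a cart in front of the work surface, level with it; the furniture and walls round the work are solid. World frame = base frame: x ahead of the robot, y to its left, z up, the work surface at z = 0. Lengths are in m, angles in degrees, forces in N, time in s.
With the tool pointing down it reaches from about 0.25 to 0.775 m from the base axis. Payload 8.9 kg.
Tool frame: the origin (TCP) lies at the very end of the fingers, on their centre line; the grasp point (between the pads) lies 19 mm behind it (grip_depth is the distance from the TCP to the grasp point, in m); z points along the fingers, x is the direction in which the jaws open and shut, and the axes are right-handed (so a half turn about z gives the same grasp; the last joint's range is limited). The gripper opens to 85 mm and grips with 20 to 120 N. Pads are 22 mm wide; open, the fingers measure 114 mm over their backs; the gripper's body (76 mm by 85 mm) begins 54 mm behind the grasp point. The pads swing forward as they close: fully open they stand 13 mm farther back than shut.
Start: joints at [-77.481, 16.656, -8.789, 64.555, 0, 82.019], TCP at [0.184, -0.492, 0.231] pointing down, gripper open.
Joint ranges: [-144.48, 144.48], [-52.06, 99.96], [-74.48, 78.29], [-112.23, 115.85], [-86.99, 84.42], [-180, 180]. Speed limits (degrees/s): [127.2, 127.2, 159.86, 180, 180, 180].

## Interface

Orientations are given as [roll, pitch, yaw] about the fixed x, y, z axes, in that order (R = Rz(yaw) Ry(pitch) Rx(roll)).
In Python, from rig import * gives the robot as it stands. The module is installed in compiled form; this text tells all that it offers.
- The arm moves only by the tool jog_arm, never from a script. Its argument "motion" is a list of rows, each a list of 7 numbers: the shift along the tool's x, y, z in units of 40 mm (1.0 is 40 mm), then the turn, a rotation vector about the tool's x, y, z in units of 6 degrees (1.0 is 6 degrees), then the opening, from 0 (shut) to 1 (fully open). In form: [[x, y, z, ax, ay, az, jaw], ...]. A call has 1 to 10 rows; each row is the pose to reach, as a shift and turn from the pose commanded when the call began, along the tool's axes at that moment; what a row does not reach only later rows make up. A row lasts 1/8 s, in which the tool goes at most 62.5 mm and 10.7 degrees, less where a joint would pass 70% of its speed; a pose out of reach is approached as far as the arm can. A call with a gripper value outside its range is refused whole. The fingers move at their own pace and stop on an object; the grip force is fixed at half the most. Time passes only in rows, so rows that repeat a pose let the fingers close. It gives the time, the measured TCP pose, the force and the opening at its end, in the units of the state.
- sense(): the state, without advancing time (a new reading comes with each control period).
- read_camera(name): name is "scene" or "side" or "wrist"; returns (picture, depth): 384x512x3 uint8, blue, green, red; 384x512 float32, m along the optical axis (not along the pixel's ray), 0 where there is no reading.
- camera_model(name): a dict with "fx", "fy", "cx", "cy" (pixels), "view" (4x4, takes a point from world to camera coordinates); the wrist camera has in their place "T_tool_cam" (4x4, takes a point from camera to tool coordinates, whose origin is the TCP and whose axes are the tool frame's). Camera axes: x right, y up, looking along -z (the intrinsics and any distortion apply to the point x, -y, -z); pixel columns grow to the right and rows downward; lengths in m; the calibration is good to about 2 mm. A picture is of the moment at which its call begins: read the wrist's pose just before it. camera_model takes no time and is no camera call.
- close_job(): hands the job in, once; it reports no verdict.
The state is a dict: "time": time; "q": joint angles; "dq": joint speeds; "joint_efforts": joint torques, N m; "tool_pos": TCP position; "tool_rot": TCP orientation; "wrist_force": force on the tool from outside, world axes, zero at the start; "ft_torque": the same for the moment, N m; "width": finger opening in m.
Only numpy, scipy, OpenCV 4.12 (cv2) and the standard library are available. Lean on these libraries where they do the work, as an engineer would, in place of code of your own. Each camera call takes 0.05 s, during which the arm holds its last target. There are 200 camera calls.

## Task

Pull the blue cabinet's sliding tray out by its handle until its slides lock, and lay the long steel insert with the two slots flat on the tray's black mat. Then press the red release on top of the cabinet to free the tray, push the tray fully home, and turn the cabinet's yellow clamp knob clockwise until it stops tightening and slips by about 20 degrees. Leave the gear blank and the red tape roll where they are.

Things in the scene. Friction and masses are not known exactly. Their poses are not given: they have to be found in the camera images.
- cabinet_front (a point): Fixed blue sheet-metal bench cabinet, 190 deep x 260 wide x 100 mm high. The point is on the table under the middle of its front face; x points into the cabinet (away from the robot), y to its left, z up. The tray slides out along -x.
- tray (a joint): How far the sliding tray is out, m: 0 = fully home, 0.125 = end stop. A spring pawl snaps in and locks it against going back at 0.120 (it comes to rest there, reading 0.118 to 0.121). Moving takes about 1 N plus 25 N per m/s; over the last 13 mm before the lock a spring buffer adds up to 5 N. When the locked tray is released the buffer kicks it back by itself some 10 mm or more, past the pawl, and from there it can be pushed home freely.
- tray_handle (a point): Middle of the round black handle bar on the tray's aluminium front panel: bar 12 mm thick, 110 mm long along y, level, its axis 74 mm above the table and 50 mm in front of the panel's face (44 mm clear gap, open above and below). The panel is 232 wide, 10 thick, from 16 to 84 mm above the table. Axes parallel to the cabinet's. Moves with the tray.
- tray_mat (a point): Middle of the upper face of the black mat (110 along x by 140 mm along y) on the tray's floor, 24 mm above the table. The panel's rear face is 64 mm in front of it (-x), the tray's low side walls (42 mm above the table) are 97 mm to either side. With the tray locked out the cabinet's front face is 58 mm behind it (+x). Axes parallel to the cabinet's. Moves with the tray.
- release_top (a point): Middle of the upper face of the red release plate (40 along x by 30 mm) on top of the cabinet, right of the middle, 124 mm above the table when up.
- release (a joint): How far the release plate is pressed down, m: 0 = up, 0.012 = bottom. Spring-loaded: about 1.5 N at the top, 4.5 N at the bottom. It frees the tray beyond about 0.008; it springs back by itself.
- knob_grip (a point): Centre of the yellow clamp knob's grip bar on top of the cabinet, left of the middle: bar 46 long (along this point's x), 16 wide (y), 24 mm high, centred 16 mm above a 48 mm disc; the point is 128.5 mm above the table on the vertical turning axis, bar top 139.5 mm. Turns with the knob.
- clamp_screw (a joint): Angle of the clamp's screw under the knob, rad, growing clockwise seen from above: starts loose at 0 to 0.3, tight against its stop at 0.8. Needs 0.03 N m.
- knob_cap (a joint): How far the knob has slipped on its screw, rad, growing clockwise: 0 at the start. The knob carries the screw with it until the screw is tight at 0.8, then slips at 0.12 N m.
- insert_center (a point): Centre of the loose grey steel insert with two long slots in its top, 40 (x) x 80 (y) x 25 mm (z), 0.45 kg, lying on the table. Grasp across the 40 mm side.
- insert: The same insert; origin in the middle of its underside.
- gear: Loose grey gear blank, 66 mm across, 18 mm high, a bystander; origin in the middle of its underside.
- tape: Loose roll of red tape, 68 mm across, 19 mm high, a bystander; origin in the middle of its underside.
Not all that is in view belongs to the job. Leave any purple look-alike of the insert alone.

How it is judged (in metres and radians):
On the way, in this order (a step that is already met when the one before it is completed fails the run):
1. the tray is pulled out and its pawl has locked (value of joint tray above 0.116 m and value of joint release below 0.003 m), for 0.3 s.
2. the insert lies flat on the mat of the locked tray, let go (value of joint tray above 0.114 m and contact force between the fingers and insert below 0.2 N and x of insert_center in the frame of tray_mat between -0.05 and 0.05 m and y of insert_center in the frame of tray_mat between -0.065 and 0.065 m and z of insert_center in the frame of tray_mat between 0.007 and 0.018 m and angle between insert_center's own z axis and vertical below 0.15 rad), for 0.2 s.
3. the release is pressed (value of joint release above 0.006 m).
4. the tray is fully home with the insert in it (value of joint tray below 0.005 m and x of insert_center in the frame of tray_mat between -0.05 and 0.05 m and y of insert_center in the frame of tray_mat between -0.065 and 0.065 m and z of insert_center in the frame of tray_mat between 0.007 and 0.018 m and angle between insert_center's own z axis and vertical below 0.15 rad), for 0.2 s.
5. the knob is turned clockwise until the screw is tight and the knob has slipped (value of joint clamp_screw above 0.76 rad and value of joint knob_cap above 0.2 rad), for 0.1 s.
At the end, for the whole second after the job is handed in: The tray is home (within 5 mm), the release is up, the insert lies at rest and flat in the tray with its centre over the mat (within 50 mm of the mat's middle along the slide, 65 mm across; tilt under 0.15 rad), the clamp screw is tight (above 0.74 rad) and the knob has slipped at least 0.2 rad (all of step 4 and value of joint release below 0.003 m and value of joint clamp_screw above 0.74 rad and value of joint knob_cap above 0.2 rad and linear speed of insert below 0.02 m/s); the robot touches nothing.
It fails at once if the gear blank is moved more than 30 mm (distance of gear from where it was at the start of the episode above 0.03 m).
It fails at once if the tape roll is moved more than 30 mm (distance of tape from where it was at the start of the episode above 0.03 m).
It also fails if it takes over 72 s, if anything falls off the work surface, if the arm or the gripper's body presses on something with over 40 N, if the wrist force passes 120 N, or if a joint passes its speed limit or range.

## Working session

There is one attempt and no reset: what is moved stays moved. The work goes in short steps, Python scripts to look and compute and a tool call to move; the robot and the scene stay as the last step left them, time stands still between calls to the robot, and variables do not carry over. Pictures are saved under pics/ and viewed, on a budget of 10 in all, crops included, one or two more only if the job needs it, and the job is handed in when it is done.

Besides the shell and the picture viewer there is one more tool, called after "Emit:" in YAML: its name, and indented under it one key for each argument. jog_arm: Moves the arm, as the interface text tells. Its arguments: {"type":"object","properties":{"motion":{"type":"array","items":{"type":"array","items":{"type":"number"}}}},"required":["motion"]}

```bash
mkdir -p pics
cat > h.py <<'E'
from rig import *
import numpy as np, cv2
from scipy.spatial.transform import Rotation as R
def world_T_cam(n,s=None):
    m=camera_model(n)
    if n!='wrist': return m,np.linalg.inv(np.array(m['view']))
    s=s or sense(); T=np.eye(4); T[:3,:3]=R.from_euler('xyz',s['tool_rot'],degrees=True).as_matrix(); T[:3,3]=s['tool_pos']
    return m,T@np.array(m['T_tool_cam'])
def ray(mT,uv,z):
    m,T=mT; uv=np.atleast_2d(np.array(uv,float))
    d=np.c_[(uv[:,0]-m['cx'])/m['fx'],-(uv[:,1]-m['cy'])/m['fy'],-np.ones(len(uv))]@T[:3,:3].T
    o=T[:3,3]; return o+d*((z-o[2])/d[:,2])[:,None]
def tomove(p,rot=None,s=None):
    "units for world target p (TCP) and target rpy"
    s=s or sense(); r=R.from_euler('xyz',s['tool_rot'],degrees=True)
    t=r.inv().apply(np.array(p)-s['tool_pos'])/0.04
    a=np.zeros(3) if rot is None else np.degrees((r.inv()*R.from_euler('xyz',rot,degrees=True)).as_rotvec())/6
    print('move',np.round(t,2),'turn',np.round(a,2))
E
python3 - <<'E'
from h import *
s=sense();print({k:np.round(v,3) for k,v in s.items()})
ims=[]
for n in('scene','side','wrist'):
    m=camera_model(n);print(n,m)
    p,d=read_camera(n);np.savez(f'{n}0.npz',p=p,d=d);cv2.imwrite(f'pics/{n}0.png',p);ims.append(p)
cv2.imwrite('pics/a.png',cv2.resize(np.vstack(ims[:2]),None,fx=.78,fy=.78) if 0 else np.vstack(ims[:2])[:, :])
E
```

```text
{'time': np.float64(0.0), 'q': array([-77.481,  16.689,  -8.829,  64.557,   0.   ,  82.021]), 'dq': array([-0.137,  0.014,  0.116, -0.047, -0.044,  0.021]), 'joint_efforts': array([-5.0000e-03, -5.3714e+01,  3.3138e+01,  1.5000e-02, -1.0000e-03,
        0.0000e+00]), 'tool_pos': array([ 0.184, -0.491,  0.231]), 'tool_rot': array([-1.79989e+02,  7.30000e-02, -6.95020e+01]), 'wrist_force': array([-0.192,  0.996,  0.404]), 'ft_torque': array([ 0.045,  0.019, -0.015]), 'width': np.float64(0.085)}
scene {'fx': 452.4913167854084, 'fy': 452.4913167854084, 'cx': 254.49065151504763, 'cy': 187.11346545873144, 'view': array([[-0.82764934, -0.56082613,  0.02169368,  0.39359012],
       [ 0.38264963, -0.535582  ,  0.7528155 , -0.28718024],
       [-0.41057986,  0.63136834,  0.657874  , -1.26210781],
       [ 0.        ,  0.        ,  0.        ,  1.        ]])}
side {'fx': 461.8027532509084, 'fy': 461.8027532509084, 'cx': 250.76462257305712, 'cy': 191.59825305936315, 'view': array([[-0.98078457, -0.19409935, -0.01967406,  0.48556032],
       [ 0.10346069, -0.60296654,  0.79102923, -0.13474986],
       [-0.16540106,  0.77379377,  0.61146193, -1.26387456],
       [ 0.        ,  0.        ,  0.        ,  1.        ]])}
wrist {'fx': 289.56179228209203, 'fy': 289.56179228209203, 'cx': 254.39093431083796, 'cy': 191.55990656361206, 'T_tool_cam': array([[ 9.99999553e-01, -9.12375126e-04, -2.49093186e-04,
        -5.92767048e-04],
       [-9.45582178e-04, -9.59292932e-01, -2.82411362e-01,
        -7.24530491e-02],
       [ 1.87117692e-05,  2.82411471e-01, -9.59293365e-01,
        -1.43327100e-01],
       [ 0.00000000e+00,  0.00000000e+00,  0.00000000e+00,
         1.00000000e+00]])}
```

View pics/scene0.png

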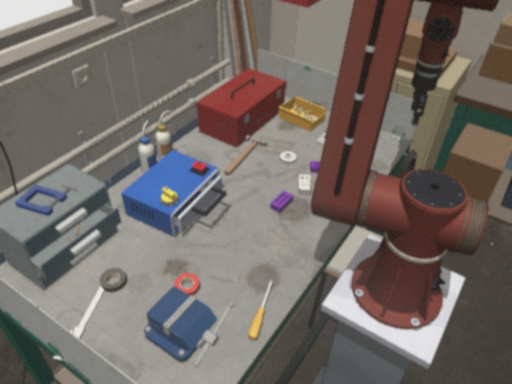

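View pics/side0.png

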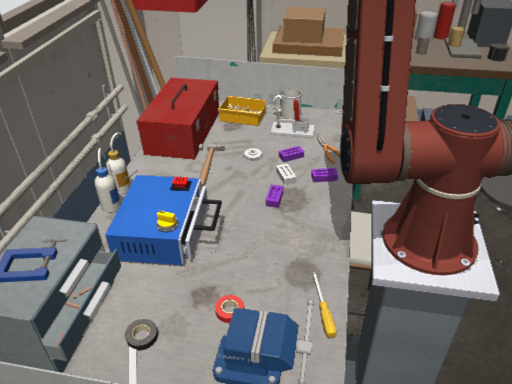

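Side view: grey/white insert with slots is at (286,172), and purple look-alikes are at (275,195), (291,153) and (324,174). The gear blank is at (253,154) and the tape at (230,306). The cabinet has its knob at (166,221), release at (180,183) and handle at about (208,215). The grey one fits the description; I'll enlarge it to confirm, and measure.

Run:
```python
from h import *
for n in('side','scene'):
    f=np.load(n+'0.npz');p,d=f['p'],f['d'];mT=world_T_cam(n);m,T=mT
    v,u=np.mgrid[:384,:512]
    X=np.stack([(u-m['cx'])/m['fx']*d,-(v-m['cy'])/m['fy']*d,-d],-1)@T[:3,:3].T+T[:3,3]
    hsv=cv2.cvtColor(p,cv2.COLOR_BGR2HSV);H,S,V=[hsv[...,i].astype(int) for i in range(3)]
    def rep(name,mask,zlo,zhi):
        mm=(mask&(d>0)&(X[...,2]>zlo)&(X[...,2]<zhi)).astype(np.uint8)
        k,l,st,c=cv2.connectedComponentsWithStats(mm)
        for i in range(1,k):
            if st[i,4]>40:
                pts=X[l==i]; r=cv2.minAreaRect(pts[:,:2].astype(np.float32)*1000)
                print(n,name,st[i,4],'px',c[i].round(),'mean',pts.mean(0).round(3),'rect',np.round(r[0]),np.round(r[1]),round(r[2],1),'zmax',pts[:,2].max().round(3))
    reg=(X[...,0]>.2)&(X[...,0]<.8)&(X[...,1]>-.7)&(X[...,1]<.5)
    rep('cabtop',(H>100)&(H<125)&(S>150)&reg,.09,.107)
    rep('knobbar',(H>18)&(H<36)&(S>130)&reg,.130,.15)
    rep('release',((H<8)|(H>172))&(S>130)&reg,.118,.135)
    rep('tape',((H<8)|(H>172))&(S>100)&reg,.012,.03)
    rep('white',(S<60)&reg,.010,.034)
    rep('dark',(V<70)&reg,.06,.09)
p=np.load('side0.npz')['p'];cv2.imwrite('pics/c1.png',cv2.resize(p[135:265,100:350],None,fx=3.2,fy=3.2,interpolation=cv2.INTER_CUBIC))
```

```text
side cabtop 2948 px [156. 210.] mean [0.729 0.113 0.1  ] rect [728.  91.] [164. 262.] 4.5 zmax 0.106
side cabtop 321 px [291. 344.] mean [0.323 0.456 0.099] rect [324. 452.] [94. 17.] 89.8 zmax 0.107
side knobbar 101 px [165. 215.] mean [0.677 0.17  0.137] rect [679. 169.] [17. 45.] 76.9 zmax 0.143
side release 190 px [197. 113.] mean [ 0.757 -0.389  0.127] rect [ 750. -446.] [355.  51.] 82.0 zmax 0.135
side release 97 px [180. 180.] mean [0.694 0.005 0.124] rect [695.   3.] [37. 31.] 7.1 zmax 0.129
side tape 87 px [208. 128.] mean [ 0.751 -0.467  0.021] rect [ 751. -477.] [  6. 256.] 0.4 zmax 0.03
side tape 84 px [190. 153.] mean [ 0.767 -0.287  0.021] rect [ 761. -295.] [75. 37.] 50.7 zmax 0.03
side tape 313 px [227. 306.] mean [0.487 0.328 0.019] rect [486. 325.] [67. 60.] 55.3 zmax 0.026
side white 85 px [285. 113.] mean [ 0.48  -0.623  0.023] rect [ 484. -623.] [23. 68.] 69.2 zmax 0.034
side white 396 px [292. 129.] mean [ 0.442 -0.517  0.016] rect [ 441. -526.] [159.  87.] 0.2 zmax 0.034
side white 69 px [215. 146.] mean [ 0.694 -0.35   0.018] rect [ 694. -353.] [58. 23.] 12.1 
[... 2312 characters left out ...]
 zmax 0.033
scene white 68 px [209. 202.] mean [0.628 0.04  0.026] rect [629.  38.] [  5. 106.] 5.0 zmax 0.034
scene white 80 px [188. 224.] mean [0.619 0.154 0.025] rect [628. 149.] [24. 91.] 4.9 zmax 0.034
scene white 220 px [ 90. 250.] mean [0.788 0.394 0.02 ] rect [783. 395.] [ 22. 209.] 1.1 zmax 0.034
scene white 379 px [112. 279.] mean [0.658 0.431 0.018] rect [659. 429.] [67. 74.] 49.3 zmax 0.024
scene white 60 px [267. 293.] mean [0.284 0.224 0.014] rect [284. 224.] [ 6. 91.] 17.6 zmax 0.02
scene white 42 px [147. 329.] mean [0.468 0.49  0.023] rect [470. 490.] [17. 22.] 70.0 zmax 0.032
scene dark 143 px [210. 203.] mean [0.586 0.081 0.078] rect [598.  78.] [ 56. 121.] 5.6 zmax 0.084
```

View pics/c1.png

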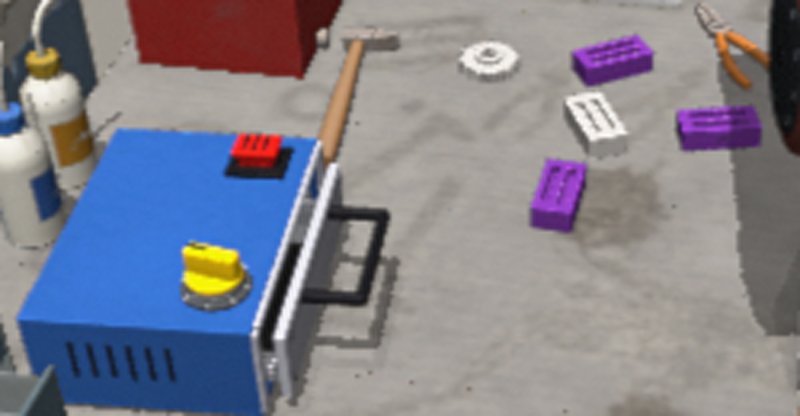

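The crop confirms it: the whitish-grey slotted block at crop (597,122) is the insert, and the three purple ones are look-alikes. Next I'll refine the handle and cabinet yaw and work out the first move.

Run:
```python
from h import *
for n in('side','scene'):
    f=np.load(n+'0.npz');p,d=f['p'],f['d'];m,T=world_T_cam(n)
    v,u=np.mgrid[:384,:512]
    X=np.stack([(u-m['cx'])/m['fx']*d,-(v-m['cy'])/m['fy']*d,-d],-1)@T[:3,:3].T+T[:3,3]
    hsv=cv2.cvtColor(p,cv2.COLOR_BGR2HSV).astype(int);H,S,V=hsv[...,0],hsv[...,1],hsv[...,2]
    a=np.radians(5.5);C=np.array([.637,.083]);e=np.array([[np.cos(a),np.sin(a)],[-np.sin(a),np.cos(a)]])
    L=(X[...,:2]-C)@e.T
    near=(abs(L[...,0])<.25)&(abs(L[...,1])<.16)&(d>0)
    b=near&(V<70)&(X[...,2]>.066)&(X[...,2]<.083)&(L[...,0]<-.05)
    q=X[b];fit=np.polyfit(q[:,1],q[:,0],1)
    print(n,'bar',b.sum(),'yaw',np.degrees(-np.arctan(fit[0])),'loc x',np.percentile(L[b][:,0],[2,50,98]).round(3),'loc y',L[b][:,1].min().round(3),L[b][:,1].max().round(3))
    t=near&(H>100)&(H<125)&(S>150)&(abs(X[...,2]-.1)<.006)
    print('cab',np.percentile(L[t],[1,99],axis=0).round(3).tolist())
    # insert and purple
    pu=(H>125)&(H<160)&(S>100)&(X[...,2]>.012)&(d>0)
    k,l,st,c=cv2.connectedComponentsWithStats(pu.astype(np.uint8))
    for i in range(1,k):
        if st[i,4]>40:
            r=cv2.minAreaRect(X[l==i][:,:2].astype(np.float32)*1000);print('purple',np.round(r[0]),np.round(r[1]),round(r[2]))
tomove([.576,.077,.20],[180,0,5.5])
```

```text
side bar 123 yaw 4.535421185723773 loc x [-0.068 -0.063 -0.051] loc y -0.055 0.063
cab [[0.013, -0.125], [0.195, 0.128]]
purple [ 422. -348.] [80. 46.] 33
purple [ 302. -243.] [79. 47.] 16
purple [ 443. -107.] [88. 39.] 88
scene bar 83 yaw 5.473890302321754 loc x [-0.067 -0.063 -0.051] loc y -0.058 0.058
cab [[0.02, -0.123], [0.191, 0.123]]
purple [ 441. -339.] [29. 43.] 26
purple [ 443. -108.] [80. 42.] 88
move [ -9.88 -14.16   0.78] turn [-1.00e-02  1.00e-02 -1.25e+01]
```

Emit:
jog_arm:
  motion:
    - [-9.88,-14.16,0.8,0,0,-12.5,0.5]
    - [-9.88,-14.16,0.8,0,0,-12.5,0.5]
    - [-9.88,-14.16,0.8,0,0,-12.5,0.5]
    - [-9.88,-14.16,0.8,0,0,-12.5,0.5]
    - [-9.88,-14.16,0.8,0,0,-12.5,0.5]
    - [-9.88,-14.16,0.8,0,0,-12.5,0.5]
    - [-9.88,-14.16,0.8,0,0,-12.5,0.5]
    - [-9.88,-14.16,0.8,0,0,-12.5,0.5]
    - [-9.88,-14.16,0.8,0,0,-12.5,0.5]
    - [-9.88,-14.16,0.8,0,0,-12.5,0.5]

```text
time: 1.4
tool_pos: [0.5392, 0.0242, 0.2022]
tool_rot: [180.0, -0.0, 5.5]
wrist_force: [0.1, -1.7, 0.1]
width: 0.0427
```

Run:
```python
from h import *
s=sense();print(s['time'],s['tool_pos'],s['tool_rot'],s['width'])
tomove([.576,.077,.20],[180,0,5])
```

```text
1.4 [0.53922852 0.02417318 0.20220855] [ 1.79988301e+02 -5.08185244e-03  5.51072571e+00] 0.042729593645569657
move [ 1.04 -1.23  0.06] turn [ 0.   -0.    0.09]
```

Emit:
jog_arm:
  motion:
    - [1.04,-1.23,0,0,0,0,0.5]
    - [1.04,-1.23,0,0,0,0,0.5]
    - [1.04,-1.23,0.9,0,0,0,0.5]
    - [1.04,-1.23,1.8,0,0,0,0.5]
    - [1.04,-1.23,2.5,0,0,0,0.5]
    - [1.04,-1.23,2.5,0,0,0,0.5]

```text
time: 2.15
tool_pos: [0.5729, 0.0745, 0.1006]
tool_rot: [-180.0, 0.3, 5.5]
wrist_force: [-0.5, 0.5, 1.1]
width: 0.0428
```

Run:
```python
from h import *
s=sense();print(s['time'],s['tool_pos'],s['tool_rot'],s['width'])
p,d=read_camera('wrist');cv2.imwrite('pics/w1.png',p)
tomove([.576,.077,.053])
```

```text
2.15 [0.57288632 0.07446596 0.10055345] [-179.98459547    0.26327073    5.46004726] 0.04276438653116039
move [ 0.05 -0.06  1.23] turn [0. 0. 0.]
```

View pics/w1.png

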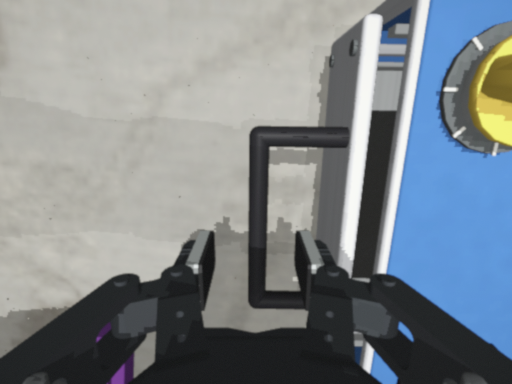

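The wrist view shows the bar at column 257, midway between the fingertips (213 and 297), so I'll descend and close.

Emit:
jog_arm:
  motion:
    - [0,0,0.6,0,0,0,0.5]
    - [0,0,1.2,0,0,0,0.5]
    - [0,0,1.2,0,0,0,0.5]
    - [0,0,1.2,0,0,0,0]
    - [0,0,1.2,0,0,0,0]
    - [0,0,1.2,0,0,0,0]
    - [0,0,1.2,0,0,0,0]

```text
time: 3.08
tool_pos: [0.5762, 0.0751, 0.0561]
tool_rot: [180.0, -0.1, 5.5]
wrist_force: [-1.4, -0.5, 5.4]
width: 0.0099
```

Emit:
jog_arm:
  motion:
    - [-0.2,0,0,0,0,0,0]
    - [-0.45,0,0,0,0,0,0]
    - [-0.7,0,0,0,0,0,0]
    - [-0.95,0,0,0,0,0,0]
    - [-1.2,0,0,0,0,0,0]
    - [-1.45,0,0,0,0,0,0]
    - [-1.7,0,0,0,0,0,0]
    - [-1.95,0,0,0,0,0,0]
    - [-2.2,0,0,0,0,0,0]
    - [-2.3,0,0,0,0,0,0]

```text
time: 4.32
tool_pos: [0.485, 0.0675, 0.0561]
tool_rot: [-179.9, -0.3, 5.5]
wrist_force: [4.9, 7.8, 5.6]
width: 0.0099
```

Emit:
jog_arm:
  motion:
    - [-0.2,0,0,0,0,0,0]
    - [-0.4,0,0,0,0,0,0]
    - [-0.6,0,0,0,0,0,0]
    - [-0.7,0,0,0,0,0,0]
    - [-0.76,0,0,0,0,0,0]
    - [-0.76,0,0,0,0,0,0]
    - [-0.76,0,0,0,0,0,0]

```text
time: 5.2
tool_pos: [0.46, 0.0655, 0.0562]
tool_rot: [-179.8, -0.8, 5.6]
wrist_force: [20.7, 12.6, -14.6]
width: 0.0097
```

Emit:
jog_arm:
  motion:
    - [0.1,0,0,0,0,0,0]
    - [0.15,0,0,0,0,0,0]
    - [0.15,0,0,0,0,0,0.5]
    - [0.15,0,0,0,0,0,0.5]
    - [0.15,0,0,0,0,0,0.5]
    - [0.15,0,0,0,0,0,0.5]
    - [0.15,0,-1.5,0,0,0,0.5]
    - [0.15,0,-3,0,0,0,0.5]
    - [0.15,0,-4,0,0,0,0.5]
    - [0.15,0,-4,0,0,0,0.5]

```text
time: 6.45
tool_pos: [0.461, 0.0639, 0.2172]
tool_rot: [180.0, -0.3, 5.5]
wrist_force: [-0.9, -0.6, -0.0]
width: 0.0429
```

```bash
cat > tray.py <<'E'
from h import *
def tray(n='side'):
    p,d=read_camera(n);m,T=world_T_cam(n)
    v,u=np.mgrid[:384,:512]
    X=np.stack([(u-m['cx'])/m['fx']*d,-(v-m['cy'])/m['fy']*d,-d],-1)@T[:3,:3].T+T[:3,3]
    a=np.radians(5.2);C=np.array([.637,.083]);e=np.array([[np.cos(a),np.sin(a)],[-np.sin(a),np.cos(a)]])
    L=(X[...,:2]-C)@e.T;V=p.max(-1)
    b=(d>0)&(abs(L[...,1])<.05)&(L[...,0]<-.05)&(L[...,0]>-.22)&(V<70)&(X[...,2]>.066)&(X[...,2]<.086)
    print(n,'bar',b.sum(),'loc x',np.percentile(L[b][:,0],[5,50,95]).round(4))
    return p
E
python3 - <<'E'
from tray import *
s=sense();print(s['time'],s['tool_pos'],s['wrist_force'])
p=tray();q=tray('scene')
cv2.imwrite('pics/t2.png',cv2.resize(np.hstack([p[120:290,90:300],q[100:270,110:320]]),None,fx=1.9,fy=1.9))
tomove([.426,-.231,.18],[180,0,27.5])
E
```

```text
6.45 [0.46099193 0.06389745 0.21719083] [-0.89381025 -0.61983675 -0.04510681]
side bar 116 loc x [-0.1775 -0.1723 -0.1385]
scene bar 50 loc x [-0.1767 -0.1737 -0.1694]
move [-1.53  7.26  0.85] turn [ 0.   -0.   -3.67]
```

View pics/t2.png

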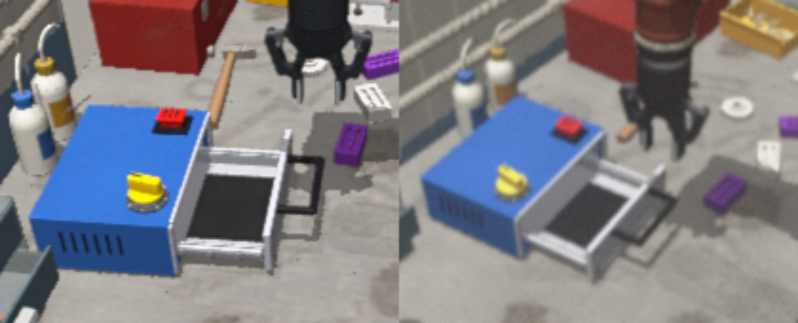

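The tray is out about 110 mm from a slightly open start, and the pull force rose to 20 N at the stop. It stayed out when let go, so the pawl is locked. On to the insert.

Emit:
jog_arm:
  motion:
    - [-1.53,7.26,0,0,0,-3.67,0.75]
    - [-1.53,7.26,0,0,0,-3.67,0.75]
    - [-1.53,7.26,0,0,0,-3.67,0.75]
    - [-1.53,7.26,0,0,0,-3.67,0.75]
    - [-1.53,7.26,0.85,0,0,-3.67,0.75]
    - [-1.53,7.26,0.85,0,0,-3.67,0.75]
    - [-1.53,7.26,0.85,0,0,-3.67,0.75]
    - [-1.53,7.26,0.85,0,0,-3.67,0.75]

```text
time: 7.55
tool_pos: [0.4262, -0.2296, 0.1804]
tool_rot: [-180.0, 0.0, 27.6]
wrist_force: [-0.3, -0.3, 0.2]
width: 0.064
```

Run:
```python
from h import *
s=sense();print(s['time'],s['tool_pos'],s['tool_rot'],s['width'])
p,d=read_camera('wrist');cv2.imwrite('pics/w2.png',p)
m,T=world_T_cam('wrist',s)
v,u=np.mgrid[:384,:512]
X=np.stack([(u-m['cx'])/m['fx']*d,-(v-m['cy'])/m['fy']*d,-d],-1)@T[:3,:3].T+T[:3,3]
b=(d>0)&(X[...,2]>.02)&(X[...,2]<.031)&(p.max(-1)-p.min(-1).astype(int)<60)&(np.hypot(X[...,0]-.426,X[...,1]+.231)<.08)
k,l,st,c=cv2.connectedComponentsWithStats(b.astype(np.uint8));i=1+np.argmax(st[1:,4])
print(st[i],c[i],X[l==i].mean(0),cv2.minAreaRect(X[l==i][:,:2].astype(np.float32)*1000))
```

```text
7.55 [ 0.42619746 -0.2296254   0.18039934] [-1.79959230e+02  8.71397582e-04  2.75961082e+01] 0.06398009590913464
[ 233  140   39   74 2061] [252.79524503 175.98398836] [ 0.42485764 -0.22897302  0.02552694] ((425.4514465332031, -230.71920776367188), (39.56965637207031, 79.33000183105469), 28.285871505737305)
```

View pics/w2.png

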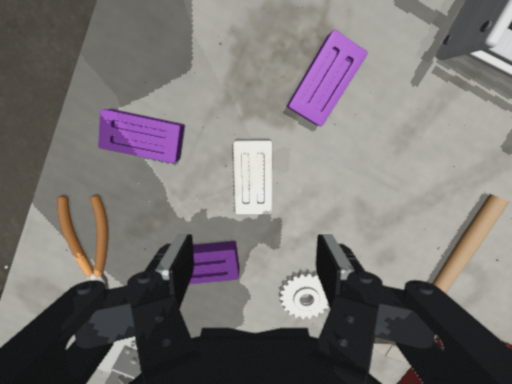

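The slotted insert is at pixels (253,176), directly under the tool and clear of the purple blocks and the gear. I'll descend, grip and lift.

Emit:
jog_arm:
  motion:
    - [0,0.03,1.3,0,0,-0.1,0.75]
    - [0,0.03,2.6,0,0,-0.1,0.75]
    - [0,0.03,3.7,0,0,-0.1,0.75]
    - [0,0.03,4.35,0,0,-0.1,0.75]
    - [0,0.03,4.35,0,0,-0.1,0.75]
    - [0,0.03,4.35,0,0,-0.1,0.2]
    - [0,0.03,4.35,0,0,-0.1,0.2]
    - [0,0.03,4.35,0,0,-0.1,0.2]
    - [0,0.03,4.35,0,0,-0.1,0.2]

```text
time: 8.72
tool_pos: [0.4276, -0.2324, 0.0082]
tool_rot: [179.9, -0.1, 28.1]
wrist_force: [-1.0, 1.3, 5.7]
width: 0.0384
```

Emit:
jog_arm:
  motion:
    - [0,0,-1,0,0,0,0.2]
    - [0,0,-2,0,0,0,0.2]
    - [0,0,-3.5,0,0,0,0.2]
    - [0,0,-4.6,0,0,0,0.2]
    - [0,0,-4.6,0,0,0,0.2]

```text
time: 9.35
tool_pos: [0.4286, -0.2333, 0.1946]
tool_rot: [179.6, -0.2, 28.1]
wrist_force: [0.3, 0.2, -5.6]
width: 0.0385
```

Run:
```python
from h import *
s=sense();print(s['time'],s['tool_pos'],s['tool_rot'],s['width'],s['wrist_force'])
tomove([.589,.079,s['tool_pos'][2]],[180,0,5.2])
```

```text
9.35 [ 0.42859566 -0.23326957  0.19455086] [179.59266599  -0.18932556  28.13715174] 0.03852342013135454 [ 0.34359863  0.1851467  -5.64681721]
move [ 7.22 -4.99 -0.01] turn [ 0.06 -0.04  3.82]
```

Emit:
jog_arm:
  motion:
    - [7.22,-4.99,0,0,0,3.82,0.2]
    - [7.22,-4.99,0,0,0,3.82,0.2]
    - [7.22,-4.99,0,0,0,3.82,0.2]
    - [7.22,-4.99,0,0,0,3.82,0.2]
    - [7.22,-4.99,0,0,0,3.82,0.2]
    - [7.22,-4.99,0,0,0,3.82,0.2]
    - [7.22,-4.99,0,0,0,3.82,0.2]
    - [7.22,-4.99,0,0,0,3.82,0.2]
    - [7.22,-4.99,0,0,0,3.82,0.2]

```text
time: 10.48
tool_pos: [0.5866, 0.0791, 0.19]
tool_rot: [180.0, 0.1, 5.1]
wrist_force: [0.6, -0.6, -4.5]
width: 0.0385
```

Run:
```python
from h import *
s=sense();print(s['time'],s['tool_pos'],s['tool_rot'],s['width'],s['wrist_force'])
p,d=read_camera('wrist');cv2.imwrite('pics/w3.png',p)
tomove([.589,.079,.034],[180,0,5.2])
```

```text
10.475 [0.58655102 0.07912328 0.19002081] [1.79991797e+02 6.00377747e-02 5.12497673e+00] 0.038468763786178875 [ 0.64757791 -0.60554531 -4.4909284 ]
move [0.06 0.01 3.91] turn [ 0.    0.01 -0.01]
```

View pics/w3.png

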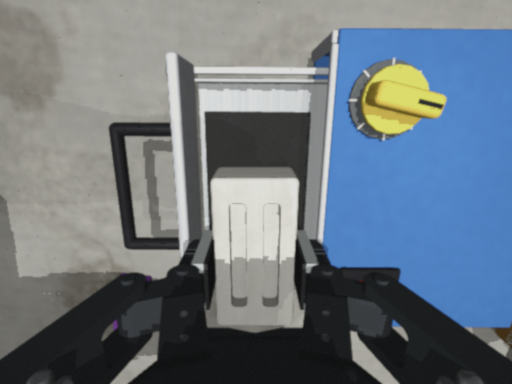

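The insert is held squarely over the mat (mat columns 205–308, insert 212–300), so I'll lower and release it.

Emit:
jog_arm:
  motion:
    - [0.03,0,1.3,0,0,0,0.2]
    - [0.05,0,2.6,0,0,0,0.2]
    - [0.05,0,3.4,0,0,0,0.2]
    - [0.05,0,3.8,0,0,0,0.2]
    - [0.05,0,3.93,0,0,0,0.2]
    - [0.05,0,3.93,0,0,0,0.2]

```text
time: 11.28
tool_pos: [0.5898, 0.0801, 0.0341]
tool_rot: [180.0, -0.1, 5.2]
wrist_force: [-0.7, -0.9, -4.2]
width: 0.0383
```

Emit:
jog_arm:
  motion:
    - [0,0,0.06,0,0,0,0.2]
    - [0,0,0.06,0,0,0,0.68]
    - [0,0,0.06,0,0,0,0.68]
    - [0,0,0.06,0,0,0,0.68]
    - [0,0,-0.7,0,0,0,0.68]
    - [0,0,-2,0,0,0,0.68]
    - [0,0,-3.3,0,0,0,0.68]
    - [0,0,-4.4,0,0,0,0.68]
    - [0,0,-4.4,0,0,0,0.68]

```text
time: 12.4
tool_pos: [0.5924, 0.0805, 0.2147]
tool_rot: [180.0, -0.6, 5.2]
wrist_force: [0.7, 0.2, -0.8]
width: 0.0582
```

Run:
```python
from h import *
s=sense();print(s['time'],s['tool_pos'],s['tool_rot'],s['width'],s['wrist_force'])
p,d=read_camera('wrist');cv2.imwrite('pics/w4.png',p)
m,T=world_T_cam('wrist',s)
v,u=np.mgrid[:384,:512]
X=np.stack([(u-m['cx'])/m['fx']*d,-(v-m['cy'])/m['fy']*d,-d],-1)@T[:3,:3].T+T[:3,3]
hsv=cv2.cvtColor(p,cv2.COLOR_BGR2HSV).astype(int)
def rep(n,b):
    k,l,st,c=cv2.connectedComponentsWithStats((b&(d>0)&(v<300)).astype(np.uint8));i=1+np.argmax(st[1:,4])
    print(n,st[i,4],c[i].round(),X[l==i].mean(0).round(4),X[l==i][:,2].std().round(4),[np.round(x,1) for x in cv2.minAreaRect(X[l==i][:,:2].astype(np.float32)*1000)])
rep('insert',(hsv[...,1]<60)&(X[...,2]>.043)&(X[...,2]<.056)&(abs(X[...,0]-.59)<.05)&(abs(X[...,1]-.08)<.08))
rep('mat',(p.max(-1)<70)&(X[...,2]<.03)&(X[...,2]>.018)&(abs(X[...,0]-.59)<.08))
rep('knob',(abs(hsv[...,0]-27)<10)&(hsv[...,1]>130)&(X[...,2]>.132))
tomove([.694,.003,.17])
```

```text
12.4 [0.59243958 0.08047067 0.21469181] [179.95664335  -0.57652826   5.21013918] 0.05823141066148512 [ 0.7299199   0.24872913 -0.78531051]
insert 1922 [250. 171.] [0.5896 0.0846 0.0494] 0.0012 [array([589.9,  82.9]), array([39.9, 79.4]), np.float64(5.2)]
mat 7385 [249. 168.] [0.5889 0.0819 0.0247] 0.0007 [array([589.5,  77.4]), array([107.7, 137.4]), np.float64(4.6)]
knob 713 [377. 102.] [0.6759 0.1639 0.1386] 0.0018 [array([678.7, 165.1]), array([16.1, 43.8]), np.float64(81.9)]
move [2.38 2.16 1.07] turn [0. 0. 0.]
```

The insert lies flat (z spread 1 mm) about 5 mm from the mat centre. Next is the release.

Emit:
jog_arm:
  motion:
    - [2.4,2.16,0,0,0,0,0]
    - [2.4,2.16,0,0,0,0,0]
    - [2.4,2.16,0,0,0,0,0]
    - [2.4,2.16,1.2,0,0,0,0]
    - [2.4,2.16,1.9,0,0,0,0]
    - [2.4,2.16,1.9,0,0,0,0]

```text
time: 13.2
tool_pos: [0.6903, 0.0037, 0.1305]
tool_rot: [-179.9, 0.3, 5.2]
wrist_force: [-0.3, -0.3, -0.3]
width: -0.0003
```

Emit:
jog_arm:
  motion:
    - [0.1,0,0.2,0,0,0,0]
    - [0.1,0,0.35,0,0,0,0]
    - [0.1,0,0.45,0,0,0,0]
    - [0.1,0,0.45,0,0,0,0]

```text
time: 13.7
tool_pos: [0.6971, 0.0034, 0.1156]
tool_rot: [180.0, -0.1, 5.2]
wrist_force: [1.2, -0.2, 3.5]
width: 0.0001
```

Emit:
jog_arm:
  motion:
    - [0,0,0.06,0,0,0,0]
    - [0,0,0.06,0,0,0,0]
    - [0,0,0.06,0,0,0,0]
    - [0,0,0.06,0,0,0,0]

```text
time: 14.2
tool_pos: [0.697, 0.0033, 0.113]
tool_rot: [180.0, -0.0, 5.2]
wrist_force: [2.4, -0.1, 3.5]
width: -0.0001
```

Emit:
jog_arm:
  motion:
    - [0,0,-1,0,0,0,0]
    - [0,0,-2.2,0,0,0,0.5]
    - [0,0,-2.2,0,0,0,0.5]
    - [0,0,-2.2,0,0,0,0.5]

```text
time: 14.7
tool_pos: [0.6959, 0.0033, 0.1998]
tool_rot: [-180.0, 0.1, 5.2]
wrist_force: [0.2, 0.4, 0.5]
width: 0.0429
```

Run:
```python
from tray import *
s=sense();print(s['time'],s['tool_pos'],s['tool_rot'],s['width'],s['wrist_force'])
p=tray();q=tray('scene')
tomove([.477,.0685,.2])
tomove([.477,.0685,.053])
```

```text
14.7 [0.6958828  0.00329183 0.1998301 ] [-1.79990143e+02  1.11258918e-01  5.19425845e+00] 0.04286751399703525 [0.24692985 0.42228803 0.47800371]
side bar 105 loc x [-0.1647 -0.1602 -0.1229]
scene bar 31 loc x [-0.1644 -0.1612 -0.1584]
move [-5.29 -2.12 -0.01] turn [0. 0. 0.]
move [-5.28 -2.11  3.67] turn [0. 0. 0.]
```

The tray kicked back 12 mm and is free. I'll grip the bar again and push it in.

Emit:
jog_arm:
  motion:
    - [-5.25,-2.12,0,0,0,0,0.5]
    - [-5.25,-2.12,0,0,0,0,0.5]
    - [-5.25,-2.12,0,0,0,0,0.5]
    - [-5.25,-2.12,0,0,0,0,0.5]
    - [-5.25,-2.12,0,0,0,0,0.5]
    - [-5.25,-2.12,1.3,0,0,0,0.5]
    - [-5.25,-2.12,2.6,0,0,0,0.5]
    - [-5.25,-2.12,3.6,0,0,0,0.5]
    - [-5.25,-2.12,3.6,0,0,0,0.5]

```text
time: 15.92
tool_pos: [0.4777, 0.0685, 0.054]
tool_rot: [-180.0, 0.4, 5.2]
wrist_force: [-0.7, 0.1, 1.0]
width: 0.0429
```

Emit:
jog_arm:
  motion:
    - [0,0,0,0,0,0,0]
    - [0,0,0,0,0,0,0]
    - [0,0,0,0,0,0,0]
    - [0,0,0,0,0,0,0]
    - [0.15,0,0,0,0,0,0]
    - [0.35,0,0,0,0,0,0]
    - [0.55,0,0,0,0,0,0]
    - [0.75,0,0,0,0,0,0]
    - [0.95,0,0,0,0,0,0]
    - [1.15,0,0,0,0,0,0]

```text
time: 17.18
tool_pos: [0.5267, 0.0724, 0.0583]
tool_rot: [179.9, -0.1, 5.2]
wrist_force: [-3.1, -3.6, 7.7]
width: 0.0096
```

Emit:
jog_arm:
  motion:
    - [0.2,0,0,0,0,0,0]
    - [0.4,0,0,0,0,0,0]
    - [0.6,0,0,0,0,0,0]
    - [0.8,0,0,0,0,0,0]
    - [1.0,0,0,0,0,0,0]
    - [1.2,0,0,0,0,0,0]
    - [1.35,0,0,0,0,0,0]
    - [1.45,0,0,0,0,0,0]
    - [1.45,0,0,0,0,0,0]

```text
time: 18.3
tool_pos: [0.5845, 0.0772, 0.0583]
tool_rot: [179.9, -0.1, 5.2]
wrist_force: [-1.7, -6.0, 6.7]
width: 0.0095
```

Emit:
jog_arm:
  motion:
    - [0.05,0,0,0,0,0,0]
    - [0.1,0,0,0,0,0,0]
    - [0.15,0,0,0,0,0,0]
    - [0.15,0,0,0,0,0,0]

```text
time: 18.8
tool_pos: [0.5846, 0.0772, 0.0581]
tool_rot: [179.8, 0.5, 5.2]
wrist_force: [-24.3, -8.9, 28.1]
width: 0.0101
```

Emit:
jog_arm:
  motion:
    - [-0.14,0,0,0,0,0,0]
    - [-0.14,0,0,0,0,0,0.5]
    - [-0.14,0,0,0,0,0,0.5]
    - [-0.14,0,0,0,0,0,0.5]
    - [-0.14,0,-1.3,0,0,0,0.5]
    - [-0.14,0,-2.6,0,0,0,0.5]
    - [-0.14,0,-3.9,0,0,0,0.5]
    - [-0.14,0,-3.9,0,0,0,0.5]

```text
time: 19.8
tool_pos: [0.5864, 0.0785, 0.2171]
tool_rot: [180.0, -0.4, 5.2]
wrist_force: [0.3, -0.4, -0.1]
width: 0.0428
```

Run:
```python
from tray import *
s=sense();print(s['time'],s['tool_pos'],s['tool_rot'],s['width'],s['wrist_force'])
p=tray();q=tray('scene')
for n,pp in(('side',p),):
    m,T=world_T_cam(n)
cv2.imwrite('pics/t5.png',cv2.resize(np.hstack([p[120:290,90:300],q[100:270,110:320]]),None,fx=1.9,fy=1.9))
tomove([.6775,.1665,.22],[180,0,82])
```

```text
19.8 [0.58642284 0.07846925 0.21706061] [179.97461696  -0.43342658   5.21574031] 0.042788438233957046 [ 0.33523187 -0.43127763 -0.06009054]
side bar 91 loc x [-0.059  -0.0553 -0.0514]
scene bar 27 loc x [-0.058  -0.0555 -0.0524]
move [ 2.53 -1.98 -0.18] turn [ 0.00e+00 -1.00e-02 -1.28e+01]
```

View pics/t5.png

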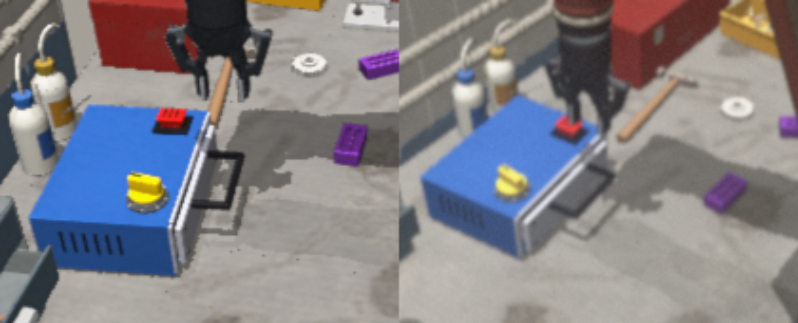

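The tray is flush with the cabinet, its bar about 118 mm in from the locked position. Next is the knob.

Emit:
jog_arm:
  motion:
    - [2.53,-1.98,0,0,0,-12.8,0.5]
    - [2.53,-1.98,0,0,0,-12.8,0.5]
    - [2.53,-1.98,0,0,0,-12.8,0.5]
    - [2.53,-1.98,0,0,0,-12.8,0.5]
    - [2.53,-1.98,0,0,0,-12.8,0.5]
    - [2.53,-1.98,0,0,0,-12.8,0.5]
    - [2.53,-1.98,0,0,0,-12.8,0.5]
    - [2.53,-1.98,0,0,0,-12.8,0.5]
    - [2.53,-1.98,0,0,0,-12.8,0.5]
    - [2.53,-1.98,0,0,0,-12.8,0.5]

```text
time: 21.15
tool_pos: [0.6773, 0.1663, 0.2123]
tool_rot: [-180.0, 0.0, 81.9]
wrist_force: [0.9, 0.2, 0.4]
width: 0.0426
```

Run:
```python
from h import *
s=sense();print(s['time'],s['tool_pos'],s['tool_rot'],s['q'].round(1))
p,d=read_camera('wrist');cv2.imwrite('pics/w6.png',p)
m,T=world_T_cam('wrist',s)
v,u=np.mgrid[:384,:512]
X=np.stack([(u-m['cx'])/m['fx']*d,-(v-m['cy'])/m['fy']*d,-d],-1)@T[:3,:3].T+T[:3,3]
hsv=cv2.cvtColor(p,cv2.COLOR_BGR2HSV).astype(int)
b=(abs(hsv[...,0]-27)<10)&(hsv[...,1]>110)&(d>0)&(X[...,2]>.132)&(X[...,2]<.148)&(np.hypot(X[...,0]-.6775,X[...,1]-.1665)<.035)
print(b.sum(),X[b].mean(0),cv2.minAreaRect(X[b][:,:2].astype(np.float32)*1000))
tomove([.6775,.1665,.117],[180,0,82])
```

```text
21.15 [0.67726748 0.16626609 0.21229469] [-1.79961477e+02  1.07410142e-02  8.18631379e+01] [ 7.8 37.  20.9 74.   0.  15.9]
1044 [0.6768376  0.16551506 0.13944818] ((678.9410400390625, 165.06687927246094), (15.924224853515625, 44.238739013671875), 82.19312286376953)
move [0.01 0.   2.39] turn [-0.    0.   -0.02]
```

View pics/w6.png

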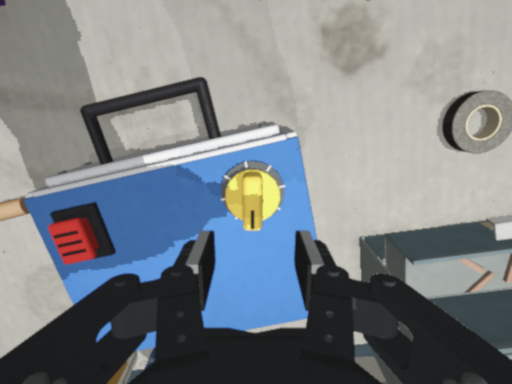

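The knob bar is at (252,200), aligned vertically between the fingers. I'll descend, grip it and turn clockwise (tool +z turn, since the tool points down).

Emit:
jog_arm:
  motion:
    - [-0.03,0.03,1.2,0,0,0,0.5]
    - [-0.03,0.03,2.0,0,0,0,0.5]
    - [-0.03,0.03,2.35,0,0,0,0.5]
    - [-0.03,0.03,2.35,0,0,0,0.5]
    - [-0.03,0.03,2.35,0,0,0,0]
    - [-0.03,0.03,2.35,0,0,0,0]
    - [-0.03,0.03,2.35,0,0,0,0]
    - [-0.03,0.03,2.35,0,0,0,0]

```text
time: 22.2
tool_pos: [0.6794, 0.1643, 0.1208]
tool_rot: [179.8, 0.0, 82.0]
wrist_force: [-1.3, -3.9, 7.2]
width: 0.0149
```

Emit:
jog_arm:
  motion:
    - [0,0,0,0,0,0.7,0]
    - [0,0,0,0,0,1.4,0]
    - [0,0,0,0,0,2.1,0]
    - [0,0,0,0,0,2.8,0]
    - [0,0,0,0,0,3.5,0]
    - [0,0,0,0,0,4.2,0]
    - [0,0,0,0,0,4.5,0]
    - [0,0,0,0,0,4.5,0]

```text
time: 23.2
tool_pos: [0.6795, 0.1644, 0.1208]
tool_rot: [179.8, -0.1, 54.9]
wrist_force: [-2.4, -2.6, 5.8]
width: 0.0146
```

```bash
python3 -c "
from rig import *
s=sense();print(s['ft_torque'],s['tool_rot'],s['wrist_force'])"
```

```text
[-0.6528182   0.20711226 -0.0636236 ] [ 1.79846544e+02 -6.29121658e-02  5.49422056e+01] [-2.41025614 -2.59389741  5.75750466]
```

Emit:
jog_arm:
  motion:
    - [0,0,0,0,0,0.7,0]
    - [0,0,0,0,0,1.4,0]
    - [0,0,0,0,0,2.1,0]
    - [0,0,0,0,0,2.5,0]
    - [0,0,0,0,0,2.5,0]

```text
time: 23.82
tool_pos: [0.6796, 0.1645, 0.1207]
tool_rot: [179.9, -0.1, 39.9]
wrist_force: [-0.3, -3.1, 6.0]
width: 0.015
```

```bash
python3 -c "
from rig import *
s=sense();print(s['ft_torque'],s['tool_rot'],s['wrist_force'])"
```

```text
[-0.62589655  0.19839273 -0.01924936] [ 1.79865232e+02 -1.06890029e-01  3.99356904e+01] [-0.28421878 -3.06064563  6.00959646]
```

Emit:
jog_arm:
  motion:
    - [0,0,0,0,0,0.7,0]
    - [0,0,0,0,0,1.4,0]
    - [0,0,0,0,0,2.1,0]
    - [0,0,0,0,0,2.8,0]
    - [0,0,0,0,0,2.8,0]

```text
time: 24.45
tool_pos: [0.6797, 0.1645, 0.1208]
tool_rot: [179.9, -0.2, 23.1]
wrist_force: [-0.3, -2.6, 5.8]
width: 0.0145
```

```bash
python3 -c "
from rig import *
s=sense();print(s['ft_torque'],s['tool_rot'],s['wrist_force'])"
```

```text
[-0.64942417  0.02410393 -0.06634967] [ 1.79897649e+02 -1.53132897e-01  2.31098913e+01] [-0.31154044 -2.58384695  5.81813062]
```

Emit:
jog_arm:
  motion:
    - [0,0,0,0,0,0.5,0]
    - [0,0,0,0,0,0.8,0]

```text
time: 24.7
tool_pos: [0.6797, 0.1645, 0.1207]
tool_rot: [179.9, -0.2, 18.3]
wrist_force: [-0.1, -3.1, 5.3]
width: 0.0146
```

```bash
python3 -c "
from rig import *
s=sense();print(s['ft_torque'],s['tool_rot'],s['wrist_force'])"
```

```text
[-0.66775404  0.05993745  0.08628454] [ 1.79908039e+02 -1.61338414e-01  1.83028377e+01] [-0.14531189 -3.07140205  5.30260615]
```

Emit:
jog_arm:
  motion:
    - [0,0,0,0,0,0,0]
    - [0,0,0,0,0,0,0.5]
    - [0,0,0,0,0,0,0.5]
    - [0,0,0,0,0,0,0.5]
    - [0,0,-1,0,0,0,0.5]
    - [0,0,-2.4,0,0,0,0.5]
    - [0,0,-3,0,0,0,0.5]
    - [0,0,-3,0,0,0,0.5]

```text
time: 25.7
tool_pos: [0.6796, 0.1652, 0.241]
tool_rot: [180.0, -0.2, 18.4]
wrist_force: [-0.7, -0.1, -0.3]
width: 0.0429
```

Run:
```python
from tray import *
s=sense();print(s['time'],s['tool_pos'],s['tool_rot'])
p,d=read_camera('wrist');cv2.imwrite('pics/w7.png',p)
m,T=world_T_cam('wrist',s)
v,u=np.mgrid[:384,:512]
X=np.stack([(u-m['cx'])/m['fx']*d,-(v-m['cy'])/m['fy']*d,-d],-1)@T[:3,:3].T+T[:3,3]
hsv=cv2.cvtColor(p,cv2.COLOR_BGR2HSV).astype(int)
def rep(b): print(b.sum(),X[b].mean(0),cv2.minAreaRect(X[b][:,:2].astype(np.float32)*1000))
rep((abs(hsv[...,0]-27)<10)&(hsv[...,1]>110)&(d>0)&(X[...,2]>.132)&(X[...,2]<.148)&(np.hypot(X[...,0]-.6785,X[...,1]-.165)<.035))
rep(((hsv[...,0]<8)|(hsv[...,0]>172))&(hsv[...,1]>130)&(d>0)&(X[...,2]>.11)&(X[...,0]<.75)&(X[...,1]>-.05))
tray();tray('scene')
```

```text
25.7 [0.67959157 0.16520645 0.24095898] [179.96450802  -0.22747994  18.40623941]
824 [0.67910791 0.16771334 0.13947921] ((679.5551147460938, 166.12403869628906), (15.401065826416016, 43.741085052490234), 18.55099105834961)
540 [0.69253839 0.02791002 0.14127134] ((689.5880737304688, 90.10447692871094), (39.8427619934082, 179.62460327148438), 5.2393975257873535)
side bar 91 loc x [-0.059  -0.0553 -0.0512]
scene bar 37 loc x [-0.0584 -0.0558 -0.0519]
```

View pics/w7.png

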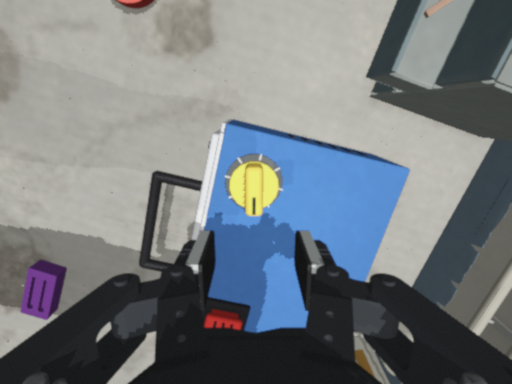

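The knob is at (254,188). Its bar has turned 63.6° (82.2° → 18.6°), and the tool is clear of everything. I'll do a last numeric check on the release height and the bystanders, then hand in.

Run:
```python
from h import *
p,d=read_camera('side');m,T=world_T_cam('side');v,u=np.mgrid[:384,:512]
X=np.stack([(u-m['cx'])/m['fx']*d,-(v-m['cy'])/m['fy']*d,-d],-1)@T[:3,:3].T+T[:3,3]
hsv=cv2.cvtColor(p,cv2.COLOR_BGR2HSV).astype(int);red=((hsv[...,0]<8)|(hsv[...,0]>172))&(hsv[...,1]>100)&(d>0)
for n,b in(('release',red&(np.hypot(X[...,0]-.695,X[...,1]-.003)<.04)&(X[...,2]>.105)),('tape',red&(X[...,2]>.012)&(X[...,2]<.03)&(np.hypot(X[...,0]-.487,X[...,1]-.328)<.08)),('gear',(hsv[...,1]<60)&(d>0)&(X[...,2]>.01)&(X[...,2]<.034)&(np.hypot(X[...,0]-.557,X[...,1]+.334)<.07))):
    print(n,b.sum(),X[b].mean(0).round(3) if b.any() else '')
print(sense()['time']);close_job()
```

```text
release 145 [0.695 0.007 0.119]
tape 312 [0.487 0.328 0.019]
gear 138 [ 0.557 -0.334  0.014]
25.9
the job is handed in; nothing more can be done
```

All the steps are done and the job is handed in at about 26 s. The hand-in gives no verdict, so the results below come from my own checks.

- **Tray out:** I pulled the tray until it hit its stop (about 20 N), and it stayed out when I let go.
- **Insert:** I laid it on the mat, and a check there showed it flat and about 5 mm off centre. I did not see it again after the tray went in.
- **Release:** I pressed it about 11 mm, and the tray kicked back about 12 mm.
- **Tray home:** I pushed it in until it met a firm stop. The handle bar ended about 118 mm in from the locked position and was still there in the last check.
- **Knob:** It turned 63.6° (1.11 rad) clockwise, measured from the bar. Where the screw started is unknown, so the slip works out at 0.31 to 0.61 rad, which could be well past 20°. The torque readings were too noisy to show the slip itself.

**Last checks:** the gear blank and the tape roll were where they started, and the tool was clear of everything. The release's mean height read 119 mm, not the expected 124 mm. That mask took in the plate's sides, so it does not confirm that the release is fully up. It is spring-loaded and nothing was touching it.

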